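# Draw the sprung crumb sweeper to its marker and hold it

## Task

Pull the black crumb tray out from under the bread board as far as it goes, to its stop. Then draw the cream tab of the sprung telescoping sweeper rod across the tray, out of its tube, until its yellow pointer stands over the red marker clip on the tray's front rim, and keep it there: finish still holding the tab against its spring, with the tray still fully out. Leave the butter dish, the toast rack and the two spreaders where they are.

Things in the scene. Friction and masses are not known exactly. Their poses are not given: they have to be found in the camera images.
- board: wooden bread board on a housing, 240 (x) x 340 (y) x 90 high, fixed to the counter; the crumb tray slides in it. Origin: centre of the underside. Its own -x axis is the front, where the tray comes out, +y is to the left seen from the robot, z up. The board's top overhangs the closed tray; its front edge is at x = -120.
- tray (a joint): how far the black plastic crumb tray is out, m: 0 closed, 0.12 at its stop; it slides along the board's own -x. May start slightly ajar. It takes about 3 N to slide and stays where it is left. Tray 200 (x) x 300 (y), 5 mm walls, rim 45 mm above the counter, inner floor 13 mm above the counter.
- tray_handle (a point): middle of the tray's steel bar handle, 55 mm above the counter; the bar is 10 mm thick and 90 mm long along the board's y, and stands 60 mm out from the tray's front wall on two end struts. It can be pinched from above across the board's x, with the fingers opened only 25 to 45 mm, as the front wall and the board are close behind it.
- rod (a joint): how far the sprung telescoping sweeper rod is drawn out of its tube, m: 0 at rest, 0.095 at its end; moves along the board's own +y, springs back when let go: about 3 N at 0, plus 80 N per m. The 12 mm steel tube lies across the tray along y on its right side, top 31 mm above the counter, and ends 4 mm short of the tab at rest. Rod and tube travel with the tray.
- tab: cream upright tab on the rod's end, 30 (x) x 12 (y) x 51, from 19 to 70 mm above the counter, axes like the board's; under the board while the tray is closed. Origin: on the rod's axis, 25 mm up. Carries the black sweeper blade (76 along x, 4 thick, top 36 mm up). At the tray's stop it is 65 mm in front of the board's front edge, 45 mm behind the tray's front.
- tab_grip (a point): point to grip the tab, 56 mm above the counter, on the tab's middle; fingers can close on it from above along the board's y (12 mm) with their tips above the tube and the blade. The fingers are in the open for 40 mm and more to both sides.
- pointer (a point): tip of the yellow 4 mm pointer bar that reaches from the tab towards the robot over the tray's front rim, 54 mm above the counter; moves with the rod.
- marker (a point): middle of the top of the red marker clip that sits on the tray's front rim, 10 mm wide along the board's y, 49 mm above the counter; the clip sits at a different place each time, 45 to 85 mm of rod travel from the pointer's rest place, and stays put on the rim. The pointer is at the mark when pointer and marker have the same y in the board's frame.
- butter_dish: glass butter dish with lid, 90 x 150 x 66 high, loose on top of the bread board; origin: centre of the underside. To be left alone.
- toast_rack: cream ceramic toast rack, 180 x 85 x 100 high, loose on the counter to the right; origin: centre of the underside. To be left alone.
- spreader_a: steel butter spreader, about 163 long along its x, 20 wide, 8 thick, loose on the counter to the left; origin: near its middle, underside. To be left alone.
- spreader_b: the other steel butter spreader, the same. To be left alone.

How it is judged:
On the way, in this order (a step that is already met when the one before it is completed fails the run):
1. the crumb tray is pulled out to its stop (value of joint tray above 0.113 m), for 0.2 s.
2. with the tray out, the rod is drawn until the pointer is over the red clip (value of joint tray above 0.11 m and y of pointer in the frame of marker between -0.005 and 0.005 m), for 0.2 s.
At the end, for the whole second after the job is handed in: The robot is still holding the tab (fingers press on it with more than 2 N), the rod is at rest with its pointer over the 10 mm wide red clip (within 5 mm of its middle along the rim), and the tray is still out to within 10 mm of its stop (all of step 2 and velocity of joint rod between -0.01 and 0.01 m/s and contact force between the fingers and tab above 2 N); the arm keeps its last pose, push and grip.
It fails at once if the butter dish is shifted by more than 20 mm on the board (distance of butter_dish from where it was at the start of the episode above 0.02 m).
It fails at once if the toast rack is shifted by more than 20 mm (distance of toast_rack from where it was at the start of the episode above 0.02 m).
It fails at once if a spreader is shifted by more than 20 mm (distance of any of spreader_a, spreader_b from where it was at the start of the episode above 0.02 m).
It also fails if it takes over 56 s, if anything falls off the work surface, if the arm or the gripper's body presses on something with over 40 N, if the wrist force passes 120 N, or if a joint passes its speed limit or range.

## Robot

A 6-joint arm with a two-finger parallel gripper is mounted at the origin on the work surface. World frame = base frame: x ahead of the robot, y to its left, z up, the work surface at z = 0. Lengths are in m, angles in rad, forces in N, time in s.
With the tool pointing down it reaches from about 0.35 to 0.8 m from the base axis. Payload 7.3 kg.
Tool frame: the origin (TCP) lies at the very end of the fingers, on their centre line; the grasp point (between the pads) lies 19 mm behind it; z points along the fingers, y is the direction in which the jaws open and shut (so a half turn about z gives the same grasp; the last joint's range is limited). The gripper opens to 85 mm and grips with 20 to 120 N. Pads are 22 mm wide; open, the fingers measure 114 mm over their backs; the gripper's body (76 mm by 85 mm) begins 54 mm behind the grasp point. The pads swing forward as they close: fully open they stand 13 mm farther back than shut.
Start: joints at [-1.483, 0.342, 1.524, -0, 1.275, -0.146], TCP at [0.122, -0.511, 0.231] pointing down, gripper open.
Joint ranges: [-2.53, 2.53], [-0.77, 2.02], [0.04, 2.7], [-1, 4.14], [0.28, 2.66], [-3.11, 3.11]. Speed limits (rad/s): [2.57, 2.57, 3.14, 3.14, 3.14, 3.14].

## Interface

Orientations are given as a unit quaternion [x, y, z, w].
In Python, from station import get_obs, grab_frame, get_calibration, finish_job gives the robot as it stands. The module is installed in compiled form; this text tells all that it offers.
- The arm moves only by the tool drive_tool, never from a script. Its argument "steps" is a list of rows, each a list of 3 entries, a list of its own where there are three numbers: the closure in counts, from 0 (fully open) to 255 (shut), then the shift along the tool's x, y, z in mm, then the turn, a rotation vector about the tool's x, y, z in degrees. A call has 1 to 8 rows; each row is the pose to reach, as a shift and turn from the pose measured when the call began, along the tool's axes at that moment; what a row does not reach only later rows make up. A row lasts 1/10 s, in which the tool goes at most 50 mm and 8.59 degrees, less where a joint would pass 70% of its speed; a pose out of reach is approached as far as the arm can. A call with a gripper value outside its range is refused whole. The fingers move at their own pace and stop on an object; "grip_force" is the grip in N (left out, the last holds). Time passes only in rows, so rows that repeat a pose let the fingers close. It gives the time, the measured TCP pose, the force and the opening at its end, in the units of the state.
- get_obs(): the state, without advancing time (a new reading comes with each control period).
- grab_frame(name): name is "side" or "top" or "wrist"; returns (picture, depth): 400x640x3 uint8, blue, green, red; 400x640 float32, m along the optical axis (not along the pixel's ray), 0 where there is no reading.
- get_calibration(name): a dict with "fx", "fy", "cx", "cy" (pixels), "extrinsics" (4x4, takes a point from world to camera coordinates); the wrist camera has in their place "mount" (4x4, takes a point from camera to tool coordinates, whose origin is the TCP and whose axes are the flange's). Camera axes: x right, y up, looking along -z (the intrinsics and any distortion apply to the point x, -y, -z); pixel columns grow to the right and rows downward; lengths in m; the calibration is good to about 2 mm. The wrist camera is an equidistant fisheye: a pixel r from the principal point sees the ray r / f radians off the axis. A picture is of the moment at which its call begins: read the wrist's pose just before it. get_calibration takes no time and is no camera call.
- finish_job(): hands the job in, once; it reports no verdict.
The state is a dict: "clock": time; "joint_pos": joint angles; "qd": joint speeds; "joint_torque": joint torques, N m; "ee_pos": TCP position; "tcp_rot": TCP orientation; "wrist_force": force on the tool from outside, world axes, zero at the start; "torque": the same for the moment, N m; "grip_width": opening from 0.0 (shut) to 1.0 (fully open).
Only numpy, scipy, OpenCV 4.12 (cv2) and the standard library are available. Lean on these libraries where they do the work, as an engineer would, in place of code of your own. Each camera call takes 0.05 s, during which the arm holds its last target. There are 200 camera calls.

## Working session

There is one attempt and no reset: what is moved stays moved. The work goes in short steps, Python scripts to look and compute and a tool call to move; the robot and the scene stay as the last step left them, time stands still between calls to the robot, and variables do not carry over. Pictures are saved under pics/ and viewed, about 8 in all and at most 12, crops included, and the job is handed in when it is done.

Besides the shell and the picture viewer there is one more tool, called after "Call:" in YAML: its name, and indented under it one key for each argument. drive_tool: Moves the arm, as the interface text tells. Its arguments: {"type":"object","properties":{"steps":{"type":"array","items":{"type":"array"}},"grip_force":{"type":"number"}},"required":["steps"]}

```bash
mkdir -p pics; cat > h.py <<'E'
import numpy as np, cv2
from scipy.spatial.transform import Rotation as R
from station import get_obs, grab_frame, get_calibration, finish_job
def world(name, d=None):
    c=get_calibration(name); return c
def pts(name, depth):
    c=get_calibration(name); v,u=np.mgrid[0:400,0:640]
    z=depth; X=np.stack([(u-c['cx'])/c['fx']*z, -(v-c['cy'])/c['fy']*z, -z, np.ones_like(z)],-1)
    T=np.linalg.inv(c['extrinsics']); return (X@T.T)[...,:3]
def ray(name,u,v,h):
    c=get_calibration(name); T=np.linalg.inv(c['extrinsics'])
    d=T[:3,:3]@np.array([(u-c['cx'])/c['fx'],-(v-c['cy'])/c['fy'],-1]); o=T[:3,3]
    return o+d*(h-o[2])/d[2]
E
python3 - <<'E'
from h import *
for n in("top","side"):
    im,d=grab_frame(n); cv2.imwrite(f"pics/{n}0.png",im); np.save(f"{n}0.npy",d)
    c=get_calibration(n); print({k:v for k,v in c.items()})
print(get_obs())
E
```

```text
{'fx': 474.6693474361324, 'fy': 474.6693474361324, 'cx': 316.31560546025855, 'cy': 197.74060381783502, 'extrinsics': array([[ 0.02883503, -0.99958278, -0.00167304, -0.00830696],
       [ 0.99315707,  0.02846009,  0.11326542, -0.63530521],
       [-0.11317055, -0.00492761,  0.99356336, -1.56428447],
       [ 0.        ,  0.        ,  0.        ,  1.        ]])}
{'fx': 458.997372382165, 'fy': 458.997372382165, 'cx': 314.864129896815, 'cy': 194.65529738949982, 'extrinsics': array([[-0.96631692, -0.25652925,  0.02059995,  0.61049589],
       [ 0.19135531, -0.66267081,  0.72405148, -0.18644998],
       [-0.1720894 ,  0.7036051 ,  0.68943825, -1.48331839],
       [ 0.        ,  0.        ,  0.        ,  1.        ]])}
{'clock': 0.1, 'joint_pos': array([-1.48300077e+00,  3.42650893e-01,  1.52490320e+00, -1.75419904e-05,
        1.27538505e+00, -1.46004995e-01]), 'qd': array([-6.39618845e-04, -1.26365173e-03, -6.18297812e-04, -6.34772133e-04,
       -7.00869549e-04,  5.01832358e-05]), 'joint_torque': array([ 2.55429659e-03, -4.34446192e+01, -2.46489465e+01, -5.87652244e-05,
        4.64627446e-03,  2.42200436e-06]), 'ee_pos': array([ 0.12161344, -0.51036575,  0.23070295]), 'tcp_rot': array([ 9.93174417e-01,  1.16636718e-01,  1.12060796e-05, -6.73204740e-04]), 'wrist_force': array([-0.76932233, -0.39350719, -0.22437324]), 'torque': array([0.02772221, 0.00672633, 0.01233709]), 'grip_width': 0.9993839798837362}
```

View pics/top0.png

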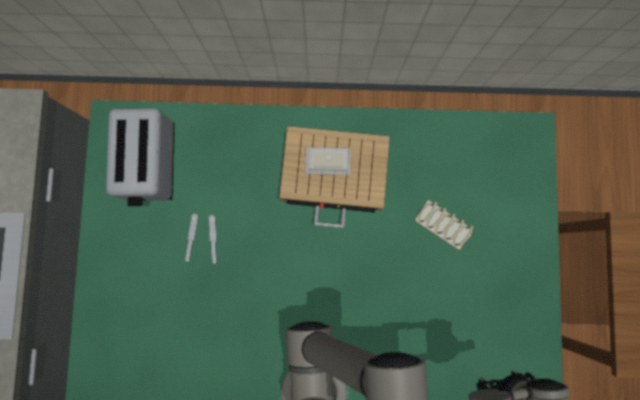

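View pics/side0.png

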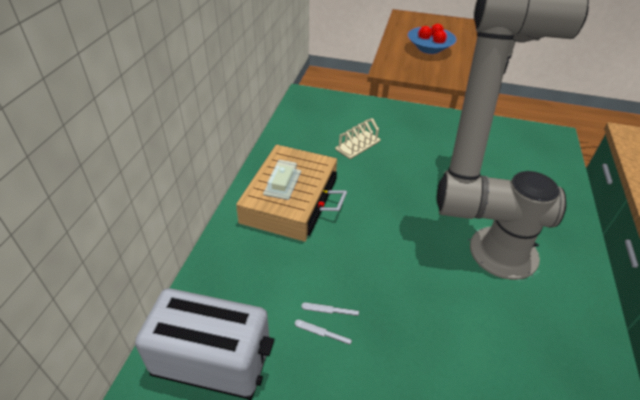

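The top view shows the board at about (281..389, 128..209), the handle bar at (315..344, 225), and the red clip at about (321, 205). The toast rack is on the right and the spreaders on the left. Next I'll measure the board and handle.

```bash
python3 - <<'E'
from h import *
im=cv2.imread("pics/top0.png"); d=np.load("top0.npy"); P=pts("top",d)
roi=P[120:235,270:400]
m=(np.abs(P[...,2]-.09)<.012).astype(np.uint8); m[:, :270]=0; m[:,400:]=0; m[:110]=0; m[215:]=0
cn=max(cv2.findContours(m,0,2)[0],key=cv2.contourArea); hull=cv2.convexHull(cn)
hsv=cv2.cvtColor(im,cv2.COLOR_BGR2HSV)
w=((hsv[...,0]>8)&(hsv[...,0]<24)&(hsv[...,1]>70)&(hsv[...,2]>60)).astype(np.uint8)*255
w[:115]=0;w[:,:270]=0;w[:,400:]=0;w[240:]=0
cn=max(cv2.findContours(w,0,2)[0],key=cv2.contourArea)
q=np.array([ray("top",x,y,.09)[:2] for x,y in cn[:,0]],np.float32)
r=cv2.minAreaRect(q);print("board",r,cv2.boxPoints(r))
# handle
hm=((hsv[...,1]<60)&(hsv[...,2]>90)); hm[:208]=0;hm[235:]=0;hm[:,:305]=0;hm[:,352:]=0
ys,xs=np.nonzero(hm); 
for y in range(208,232): 
    x=np.nonzero(hm[y])[0]; print(y,x.min() if len(x) else '',x.max() if len(x) else '',len(x))
red=((hsv[...,0]<8)|(hsv[...,0]>172))&(hsv[...,1]>140)&(hsv[...,2]>60); red[:195]=0;red[215:]=0;red[:,:290]=0;red[:,380:]=0
ys,xs=np.nonzero(red);print("red",xs.mean(),ys.mean(),len(xs),ray("top",xs.mean(),ys.mean(),.049))
for u,v in[(315,225),(344,226),(330,225)]: print(ray("top",u,v,.055),P[v,u])
cv2.imwrite("pics/c.png",cv2.resize(im[120:240,270:400],None,fx=6,fy=6,interpolation=2)[:600])
cv2.imwrite("pics/c.png",cv2.resize(im[190:235,285:395],None,fx=7,fy=7,interpolation=2))
E
```

```text
board ((0.7313206195831299, -0.04621906578540802), (0.33917880058288574, 0.24365009367465973), 85.85737609863281) [[ 0.59756285 -0.20656481]
 [ 0.84057635 -0.22416595]
 [ 0.8650784   0.11412668]
 [ 0.6220649   0.13172781]]
208 315 323 6
209 315 345 10
210 315 345 8
211 315 345 8
212 315 345 8
213 314 345 9
214 314 345 10
215 314 345 10
216 314 345 10
217 314 345 10
218 314 345 10
219 314 345 9
220 314 344 8
221 314 344 9
222 314 344 18
223 314 344 30
224 314 344 31
225 315 344 30
226 322 344 23
227 332 343 12
228   0
229   0
230   0
231   0
red 321.5 204.77777777777777 18 [ 0.61067086 -0.00809155  0.049     ]
[0.54223292 0.01159556 0.055     ] [0.54511881 0.01190773 0.00351394]
[ 0.54168365 -0.08441331  0.055     ] [ 0.54469133 -0.08738543  0.00100426]
[ 0.54365976 -0.0380286   0.055     ] [ 0.54366683 -0.03803177  0.05487592]
```

View pics/c.png

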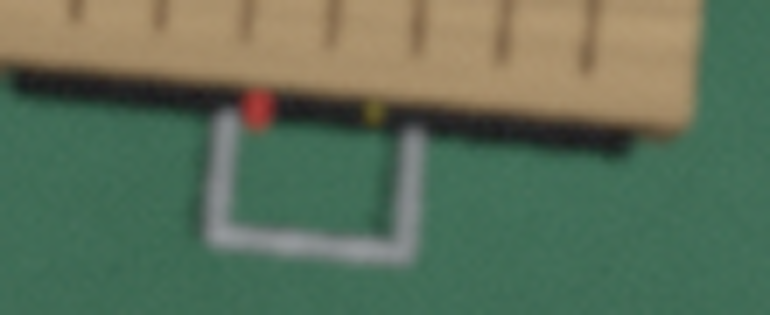

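Board sizes match (339 x 244 at a height of 90 mm). Its yaw is about -4.1°, the handle middle is at about (0.544, -0.036), and the tray is about 12 mm ajar. I'll go above the handle with the fingers half closed.

Call:
drive_tool:
  steps:
    - [135, [520, -364, 30], [0, 0, -72.5]]
    - [135, [520, -364, 30], [0, 0, -72.5]]
    - [135, [520, -364, 30], [0, 0, -72.5]]
    - [135, [520, -364, 30], [0, 0, -72.5]]
    - [135, [520, -364, 30], [0, 0, -72.5]]
    - [135, [520, -364, 30], [0, 0, -72.5]]
    - [135, [520, -364, 30], [0, 0, -72.5]]
    - [135, [520, -364, 30], [0, 0, -72.5]]
  grip_force: 40

```text
clock: 0.9
ee_pos: [0.3877, -0.21, 0.2123]
tcp_rot: [0.752, 0.659, 0.0, -0.001]
wrist_force: [1.4, -0.8, 0.6]
grip_width: 0.471
```

Call:
drive_tool:
  steps:
    - [135, [193, 132, 60], [0, 0, -3.4]]
    - [135, [193, 132, 60], [0, 0, -3.4]]
    - [135, [193, 132, 60], [0, 0, -3.4]]
    - [135, [193, 132, 60], [0, 0, -3.4]]
    - [135, [193, 132, 60], [0, 0, -3.4]]
    - [135, [193, 132, 60], [0, 0, -3.4]]
    - [135, [193, 132, 60], [0, 0, -3.4]]

```text
clock: 1.6
ee_pos: [0.5435, -0.035, 0.1515]
tcp_rot: [0.731, 0.682, -0.0, -0.001]
wrist_force: [-0.1, -0.3, 0.3]
grip_width: 0.468
```

```bash
cat >> h.py <<'E'
def wray(u,v,h,o=None):
    o=o or get_obs(); c=get_calibration("wrist"); Rt=R.from_quat(o['tcp_rot']).as_matrix(); M=c['mount']
    x,y=(u-c['cx']),(v-c['cy']); r=np.hypot(x,y)+1e-9; t=r/c['fx']
    dc=np.array([np.sin(t)*x/r,-np.sin(t)*y/r,-np.cos(t)])
    p=Rt@M[:3,3]+o['ee_pos']; d=Rt@M[:3,:3]@dc
    return p+d*(h-p[2])/d[2]
E
python3 - <<'E'
from h import *
o=get_obs();print(o['ee_pos'],o['tcp_rot'],o['grip_width'])
im,d=grab_frame("wrist");cv2.imwrite("pics/w1.png",im);print(get_calibration("wrist"))
E
```

```text
[ 0.54351339 -0.03497407  0.15152023] [ 7.31215555e-01  6.82145121e-01 -3.32134271e-04 -1.31780025e-03] 0.4676108763651346
{'fx': 309.70691628693146, 'fy': 309.70691628693146, 'cx': 321.3195624124938, 'cy': 194.47525631625908, 'mount': array([[ 6.25001863e-05,  9.62346356e-01,  2.71826208e-01,
         6.94025099e-02],
       [ 9.99999836e-01, -2.14705076e-04,  5.30193438e-04,
        -1.20685125e-04],
       [ 5.68592189e-04,  2.71826130e-01, -9.62346212e-01,
        -1.42118709e-01],
       [ 0.00000000e+00,  0.00000000e+00,  0.00000000e+00,
         1.00000000e+00]])}
```

View pics/w1.png

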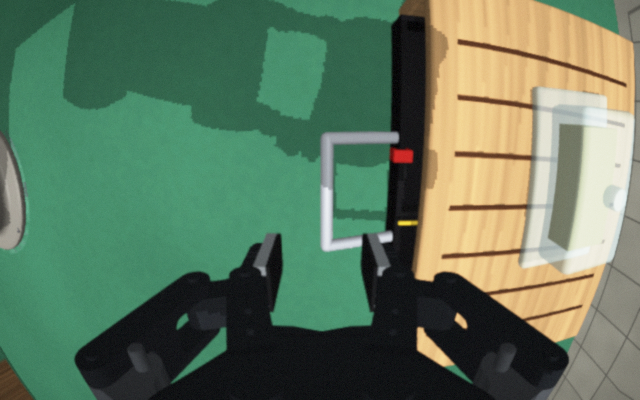

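The wrist view shows the bar at (328, 135..248), the red clip at (402, 156) and the yellow pointer at (407, 222). I'll convert these to positions.

```bash
python3 - <<'E'
from h import *
a=np.deg2rad(-4.14);
def B(p): q=p[:2]-[.7313,-.0462]; return np.round([q@[np.cos(a),np.sin(a)],q@[-np.sin(a),np.cos(a)]],4)
for n,u,v,h in [("h1",326,137,.06),("h2",328,247,.06),("hm",328,192,.06),("red",402,156,.049),("ptr",400,222.5,.054)]:
    p=wray(u,v,h);print(n,p.round(4),B(p))
E
```

```text
h1 [0.5498 0.0122 0.06  ] [-0.1852  0.0452]
h2 [ 0.5454 -0.0782  0.06  ] [-0.1831 -0.0453]
hm [ 0.5485 -0.0308  0.06  ] [-0.1835  0.0021]
red [ 0.6109 -0.0076  0.049 ] [-0.1229  0.0298]
ptr [ 0.6077 -0.0634  0.054 ] [-0.122  -0.0261]
```

Call:
drive_tool:
  steps:
    - [135, [2, 4, 40], [0, 0, 0]]
    - [135, [2, 4, 80], [0, 0, 0]]
    - [135, [2, 4, 112], [0, 0, 0]]
    - [135, [2, 4, 112], [0, 0, 0]]
    - [255, [2, 4, 112], [0, 0, 0]]
    - [255, [2, 4, 112], [0, 0, 0]]
    - [255, [2, 4, 112], [0, 0, 0]]
    - [255, [2, 4, 112], [0, 0, 0]]
  grip_force: 50

```text
clock: 2.45
ee_pos: [0.5485, -0.0348, 0.0423]
tcp_rot: [0.732, 0.682, 0.001, 0.001]
wrist_force: [-2.5, -2.7, 8.2]
grip_width: 0.092
```

Call:
drive_tool:
  steps:
    - [255, [0, -15, 0], [0, 0, 0]]
    - [255, [0, -30, 0], [0, 0, 0]]
    - [255, [0, -45, 0], [0, 0, 0]]
    - [255, [0, -60, 0], [0, 0, 0]]
    - [255, [0, -75, 0], [0, 0, 0]]
    - [255, [0, -90, 0], [0, 0, 0]]
    - [255, [0, -97, 0], [0, 0, 0]]
    - [255, [0, -97, 0], [0, 0, 0]]

```text
clock: 3.25
ee_pos: [0.4508, -0.028, 0.0424]
tcp_rot: [0.732, 0.682, 0.0, 0.0]
wrist_force: [-3.1, -2.4, -2.1]
grip_width: 0.093
```

Call:
drive_tool:
  steps:
    - [255, [0, -4, 0], [0, 0, 0]]
    - [255, [0, -7, 0], [0, 0, 0]]
    - [255, [0, -10, 0], [0, 0, 0]]
    - [255, [0, -12, 0], [0, 0, 0]]
    - [255, [0, -12, 0], [0, 0, 0]]

```text
clock: 3.75
ee_pos: [0.4386, -0.0271, 0.0425]
tcp_rot: [0.732, 0.682, 0.0, 0.0]
wrist_force: [1.2, -2.0, -6.0]
grip_width: 0.091
```

Call:
drive_tool:
  steps:
    - [255, [0, -3, 0], [0, 0, 0]]
    - [255, [0, -5, 0], [0, 0, 0]]
    - [255, [0, -7, 0], [0, 0, 0]]
    - [255, [0, -7, 0], [0, 0, 0]]

```text
clock: 4.15
ee_pos: [0.4374, -0.0271, 0.0427]
tcp_rot: [0.732, 0.681, 0.004, 0.005]
wrist_force: [22.2, 2.6, -27.0]
grip_width: 0.092
```

The tray is at its stop: 22 N pull force with no further motion. I'll release it and rise.

Call:
drive_tool:
  steps:
    - [255, [0, 0, 0], [0, 0, 0]]
    - [135, [0, 0, 0], [0, 0, 0]]
    - [135, [0, 0, 0], [0, 0, 0]]
    - [135, [0, 0, 0], [0, 0, 0]]
    - [135, [0, 0, -40], [0, 0, 0]]
    - [135, [0, 0, -80], [0, 0, 0]]
    - [135, [0, 0, -120], [0, 0, 0]]
    - [135, [0, 0, -120], [0, 0, 0]]

```text
clock: 4.95
ee_pos: [0.4385, -0.0275, 0.1677]
tcp_rot: [0.732, 0.681, 0.007, 0.009]
wrist_force: [0.3, -0.6, -0.3]
grip_width: 0.469
```

Call:
drive_tool:
  steps:
    - [135, [-24, 110, 0], [0, 0, -90]]
    - [135, [-24, 110, 0], [0, 0, -90]]
    - [135, [-24, 110, 0], [0, 0, -90]]
    - [135, [-24, 110, 0], [0, 0, -90]]
    - [135, [-24, 110, 0], [0, 0, -90]]
    - [135, [-24, 110, 0], [0, 0, -90]]
    - [135, [-24, 110, 0], [0, 0, -90]]
    - [135, [-24, 110, 0], [0, 0, -90]]

```text
clock: 5.75
ee_pos: [0.5459, -0.0593, 0.1696]
tcp_rot: [0.217, 0.976, -0.0, 0.01]
wrist_force: [0.1, -0.4, -0.2]
grip_width: 0.469
```

Call:
drive_tool:
  steps:
    - [135, [0, 0, 0], [0, 0, -21]]
    - [135, [0, 0, 0], [0, 0, -21]]
    - [135, [0, 0, 0], [0, 0, -21]]
    - [135, [0, 0, 0], [0, 0, -21]]

```text
clock: 6.15
ee_pos: [0.5454, -0.0591, 0.169]
tcp_rot: [0.035, 0.999, -0.002, 0.009]
wrist_force: [-0.4, -0.4, 0.5]
grip_width: 0.472
```

```bash
python3 - <<'E'
from h import *
o=get_obs();print(o['ee_pos'],o['tcp_rot'],np.rad2deg(2*np.arctan2(o['tcp_rot'][1],o['tcp_rot'][0])))
im,d=grab_frame("wrist");cv2.imwrite("pics/w2.png",im)
im,d=grab_frame("top");cv2.imwrite("pics/t2.png",im)
E
```

```text
[ 0.54539228 -0.05914715  0.16900446] [ 0.03484061  0.9993482  -0.00186214  0.00926508] 176.00657318110902
```

View pics/w2.png

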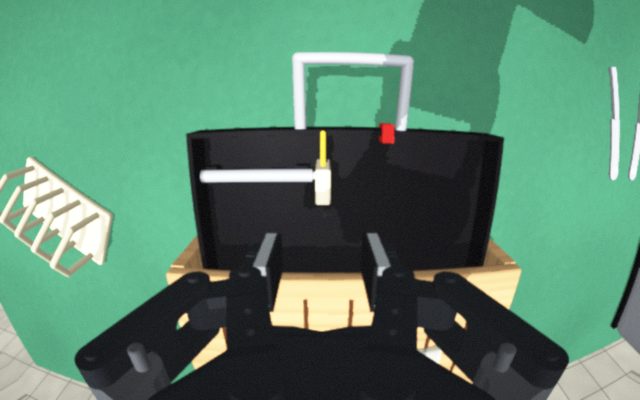

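The tray is fully out. The tab is at (322, 160..205), the pointer tip at (323, 131) and the red clip at (388, 133). Now to get tab, pointer and marker positions.

```bash
python3 - <<'E'
from h import *
a=np.deg2rad(-4.14);o=get_obs()
def B(p): q=p[:2]-[.7313,-.0462]; return np.round([q@[np.cos(a),np.sin(a)],q@[-np.sin(a),np.cos(a)]],4)
im=cv2.imread("pics/w2.png");hsv=cv2.cvtColor(im,cv2.COLOR_BGR2HSV)
H,S,V=[hsv[...,i].astype(int) for i in range(3)]
def st(n,m,r,h):
    k=np.zeros_like(m);k[r[1]:r[3],r[0]:r[2]]=1;ys,xs=np.nonzero(m&k);p=wray(xs.mean(),ys.mean(),h,o)
    print(n,len(xs),xs.min(),xs.max(),ys.min(),ys.max(),xs.mean().round(1),ys.mean().round(1),p.round(4),B(p))
st("red",((H<8)|(H>172))&(S>140),(370,115,410,150),.047)
st("ptr",(H>20)&(H<35)&(S>150)&(V>80),(310,120,340,165),.056)
for h in(.07,.056):
    for u,v in[(316,162),(330,162),(330,205),(323,183),(316,203)]: print(h,u,v,wray(u,v,h,o).round(4),B(wray(u,v,h,o)))
print(im[155:210:3,323],im[180,308:336])
u,v=388,124
cv2.imwrite("pics/w2c.png",cv2.resize(im[110:215,290:410],None,fx=5,fy=5,interpolation=2))
E
```

```text
red 300 378 394 123 143 386.7 133.6 [5.029e-01 4.000e-04 4.700e-02] [-0.2312  0.0299]
ptr 199 320 326 130 164 322.8 146.2 [ 0.5092 -0.0552  0.056 ] [-0.2208 -0.025 ]
0.07 316 162 [ 0.5195 -0.0613  0.07  ] [-0.2102 -0.0303]
0.07 330 162 [ 0.5203 -0.0503  0.07  ] [-0.2102 -0.0193]
0.07 330 205 [ 0.5559 -0.0526  0.07  ] [-0.1745 -0.0191]
0.07 323 183 [ 0.5369 -0.057   0.07  ] [-0.1931 -0.0248]
0.07 316 203 [ 0.5534 -0.0639  0.07  ] [-0.1762 -0.0305]
0.056 316 162 [ 0.5221 -0.0618  0.056 ] [-0.2075 -0.0306]
0.056 330 162 [ 0.523  -0.0501  0.056 ] [-0.2075 -0.019 ]
0.056 330 205 [ 0.5607 -0.0526  0.056 ] [-0.1697 -0.0187]
0.056 323 183 [ 0.5406 -0.0572  0.056 ] [-0.1894 -0.0248]
0.056 316 203 [ 0.558  -0.0645  0.056 ] [-0.1715 -0.0308]
[[ 97 250 254]
 [ 96 250 254]
 [ 97 250 254]
 [ 98 250 254]
 [150 199 212]
 [240 252 253]
 [254 255 255]
 [254 255 255]
 [254 255 255]
 [254 255 255]
 [254 255 255]
 [254 255 255]
 [249 254 254]
 [233 248 250]
 [231 247 250]
 [231 247 250]
 [222 241 245]
 [ 41  41  43]
 [ 42  38  40]] [[236 232 228]
 [237 233 230]
 [235 231 228]
 [226 219 215]
 [166 157 153]
 [100  95  96]
 [112 125 128]
 [199 227 232]
 [248 254 254]
 [254 255 255]
 [254 255 255]
 [254 255 255]
 [254 255 255]
 [254 255 255]
 [254 255 255]
 [254 255 255]
 [254 255 255]
 [254 255 255]
 [254 255 255]
 [254 255 255]
 [251 255 255]
 [237 251 252]
 [174 204 212]
 [ 81  95  98]
 [ 36  36  35]
 [ 29  29  30]
 [ 30  28  29]
 [ 31  30  27]]
```

View pics/w2c.png

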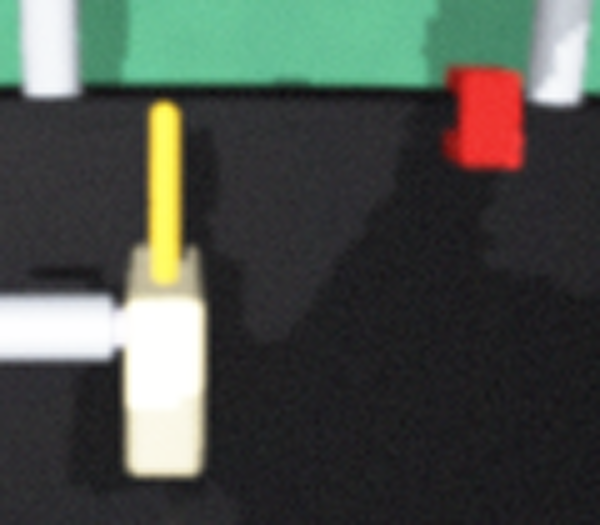

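Call:
drive_tool:
  steps:
    - [135, [6, 2, 40], [0, 1, 0]]
    - [135, [6, 2, 80], [0, 1, 0]]
    - [135, [6, 2, 115], [0, 1, 0]]
    - [135, [6, 2, 129], [0, 1, 0]]
    - [135, [6, 2, 129], [0, 1, 0]]

```text
clock: 6.75
ee_pos: [0.5404, -0.0569, 0.0376]
tcp_rot: [0.037, 0.999, -0.001, -0.002]
wrist_force: [0.5, 0.2, 0.1]
grip_width: 0.469
```

Call:
drive_tool:
  steps:
    - [255, [0, 0, 0], [0, 0, 0]]
    - [255, [0, 0, 0], [0, 0, 0]]
    - [255, [0, 0, 0], [0, 0, 0]]
    - [255, [0, 0, 0], [0, 0, 0]]
  grip_force: 60

```text
clock: 7.15
ee_pos: [0.5408, -0.0574, 0.0386]
tcp_rot: [0.037, 0.999, -0.001, -0.001]
wrist_force: [-1.6, -3.0, 2.6]
grip_width: 0.129
```

```bash
python3 - <<'E'
from h import *
im,d=grab_frame("wrist");cv2.imwrite("pics/w3.png",im)
E
```

```text
(no output)
```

View pics/w3.png

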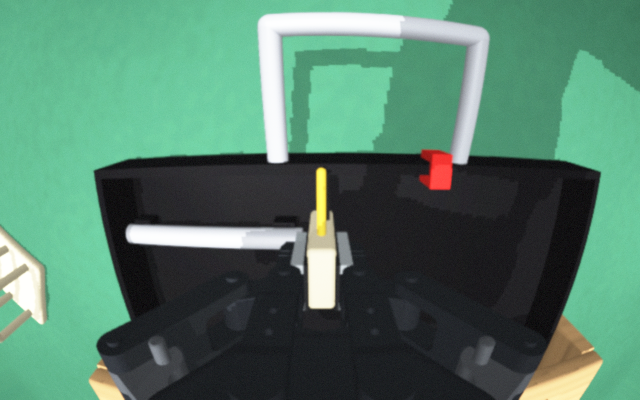

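The fingers hold the tab (opening about 11 mm). The red clip top is at about (440, 170) and the pointer tip at (321, 170). I'll draw 50 mm, then fine-tune.

Call:
drive_tool:
  steps:
    - [255, [0, 8, 0], [0, 0, 0]]
    - [255, [0, 16, 0], [0, 0, 0]]
    - [255, [0, 24, 0], [0, 0, 0]]
    - [255, [0, 32, 0], [0, 0, 0]]
    - [255, [0, 40, 0], [0, 0, 0]]
    - [255, [0, 46, 0], [0, 0, 0]]
    - [255, [0, 50, 0], [0, 0, 0]]
    - [255, [0, 50, 0], [0, 0, 0]]

```text
clock: 8.0
ee_pos: [0.5444, -0.0073, 0.0386]
tcp_rot: [0.037, 0.999, -0.002, -0.001]
wrist_force: [-2.4, -6.6, 0.6]
grip_width: 0.129
```

```bash
python3 - <<'E'
from h import *
a=np.deg2rad(-4.14);o=get_obs()
def B(p): q=p[:2]-[.7313,-.0462]; return np.round([q@[np.cos(a),np.sin(a)],q@[-np.sin(a),np.cos(a)]],4)
im,d=grab_frame("wrist")
cv2.imwrite("pics/w4.png",cv2.resize(im[140:320,240:400],None,fx=3.3,fy=3.3,interpolation=2))
hsv=cv2.cvtColor(im,cv2.COLOR_BGR2HSV);H,S,V=[hsv[...,i].astype(int) for i in range(3)]
for n,m,h in(("red",((H<8)|(H>172))&(S>140)&(V>120),.049),("ptr",(H>20)&(H<35)&(S>150)&(V>80),.056)):
    m[:140]=0;m[260:]=0;m[:,:250]=0;m[:,:]&=True;m[:,400:]=0
    for y in range(150,200,4):
        x=np.nonzero(m[y])[0]
        if len(x): p=wray((x.min()+x.max())/2,y,h,o);print(n,y,x.min(),x.max(),B(p))
E
```

```text
red 150 321 341 [-0.2409  0.03  ]
red 154 320 344 [-0.2392  0.0304]
red 158 320 344 [-0.2375  0.0304]
red 162 320 344 [-0.2357  0.0304]
red 166 320 344 [-0.2339  0.0304]
red 170 326 344 [-0.2322  0.0318]
red 174 327 344 [-0.2304  0.032 ]
red 178 327 344 [-0.2286  0.032 ]
red 182 327 344 [-0.2268  0.032 ]
red 186 327 344 [-0.225   0.0321]
ptr 170 316 324 [-0.2336  0.0253]
ptr 174 316 325 [-0.2319  0.0255]
ptr 178 316 325 [-0.2302  0.0255]
ptr 182 316 325 [-0.2285  0.0255]
ptr 186 316 325 [-0.2268  0.0255]
ptr 190 316 326 [-0.2251  0.0257]
ptr 194 316 326 [-0.2233  0.0257]
ptr 198 316 326 [-0.2216  0.0257]
```

View pics/w4.png

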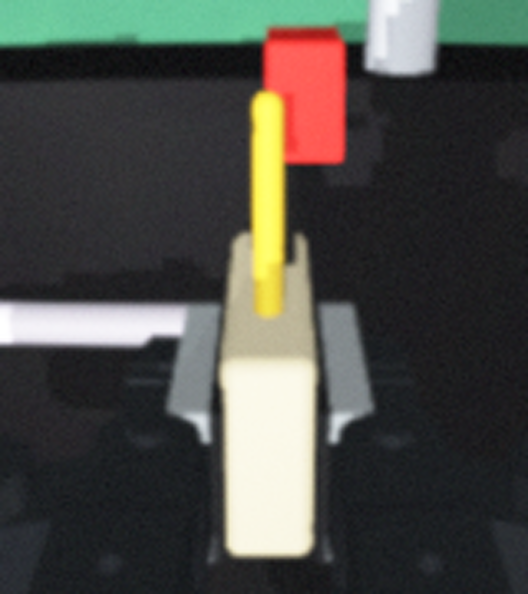

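The red clip is full width in rows 154–166 (10 mm wide, y = 30.4) and the pointer is at y = 25.5, so 5 mm remain.

Call:
drive_tool:
  steps:
    - [255, [0, 2, 0], [0, 0, 0]]
    - [255, [0, 4, 0], [0, 0, 0]]
    - [255, [0, 5, 0], [0, 0, 0]]
    - [255, [0, 5, 0], [0, 0, 0]]
    - [255, [0, 5, 0], [0, 0, 0]]
    - [255, [0, 5, 0], [0, 0, 0]]
    - [255, [0, 5, 0], [0, 0, 0]]

```text
clock: 8.75
ee_pos: [0.5447, -0.0028, 0.0387]
tcp_rot: [0.036, 0.999, -0.002, -0.001]
wrist_force: [-0.6, -6.9, -0.9]
grip_width: 0.131
```

```bash
python3 - <<'E'
from h import *
a=np.deg2rad(-4.14);o=get_obs();print(o['ee_pos'],o['wrist_force'],o['grip_width'])
def B(p): q=p[:2]-[.7313,-.0462]; return np.round([q@[np.cos(a),np.sin(a)],q@[-np.sin(a),np.cos(a)]],4)
im,d=grab_frame("wrist");cv2.imwrite("pics/w5.png",im)
hsv=cv2.cvtColor(im,cv2.COLOR_BGR2HSV);H,S,V=[hsv[...,i].astype(int) for i in range(3)]
for n,m,h in(("red",((H<8)|(H>172))&(S>140)&(V>120),.049),("ptr",(H>20)&(H<35)&(S>150)&(V>80),.056)):
    m[:140]=0;m[260:]=0;m[:,:250]=0;m[:,400:]=0
    for y in range(150,200,6):
        x=np.nonzero(m[y])[0]
        if len(x): p=wray((x.min()+x.max())/2,y,h,o);print(n,y,x.min(),x.max(),B(p))
E
```

```text
[ 0.5446605  -0.00281274  0.03865127] [-0.64438729 -6.92900852 -0.86219208] 0.13060571554481518
red 150 312 332 [-0.241   0.0306]
red 156 309 334 [-0.2384  0.0304]
red 162 310 334 [-0.2357  0.0306]
red 168 309 333 [-0.2331  0.0302]
red 174 309 333 [-0.2304  0.0302]
red 180 309 333 [-0.2278  0.0302]
red 186 310 333 [-0.2251  0.0304]
ptr 168 319 322 [-0.2344  0.03  ]
ptr 174 317 325 [-0.2319  0.0302]
ptr 180 317 325 [-0.2294  0.0302]
ptr 186 317 325 [-0.2268  0.0302]
ptr 192 316 326 [-0.2242  0.0302]
ptr 198 316 326 [-0.2216  0.0302]
```

View pics/w5.png

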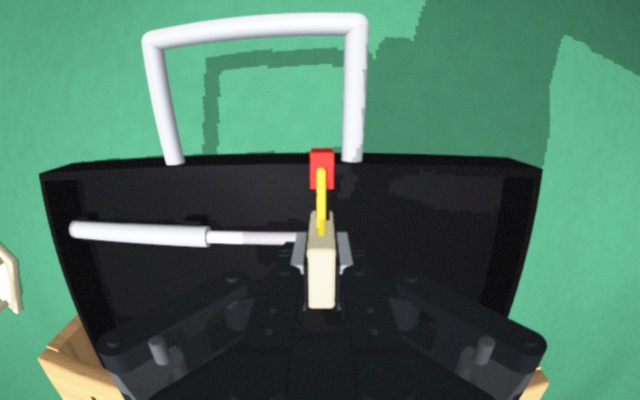

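The pointer (y = 30.2) sits over the clip (y = 30.3), the tab is held, and the tray has not moved. I'll hand in.

```bash
python3 -c "
from station import *
print(finish_job())"
```

```text
the job is handed in; nothing more can be done
None
```

I pulled the tray to its stop, drew the tab about 55 mm out of its tube, and handed the job in with the gripper still holding it. `finish_job()` reported no verdict.

- **Tray:** it hit its stop with about 22 N of pull and no further motion. In the last picture the rim and clip had not moved back along the board's x.
- **Pointer:** in the last picture it stood within 0.5 mm of the clip's middle (y = 30.2 mm against 30.3 mm in the board frame).
- **Grip:** the tab is held at an opening of about 11 mm with the grip force set to 60 N. The wrist read about 7 N, as expected from the spring.
- **Other objects:** I never moved near or touched the butter dish, toast rack or spreaders, but I did not re-measure their positions at the end.

No check failed or disagreed, and the job used about 8.8 s of the 56 s.

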